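# Close the cash box and hold its key turned

### The job

Close up the cash box: lay its lid flat on the box, with both pegs up through the lid's holes, and let go of it. Then take the key out of its wooden stand, push it fully home into the lock, working it past the sticky pins, and turn it clockwise a quarter turn to its stop. The lock springs back if let go, so finish while still holding the key turned there; leave the card reader, the bottle and the book where they are.

Things in the scene. Friction and masses are not known exactly. Their poses are not given: they have to be found in the camera images.
- lid_grip (a point): Centre of the lid's aluminium bar handle, 40 mm above the lid's underside; z up. The bar is 14 mm wide (x), 100 mm long (y), 16 mm high; 24 mm of free space under it, between two 12 mm posts at y = -42 and +42 mm. Turned by half a turn the lid is the same.
- lid: The loose cash box lid, 0.25 to 0.45 kg, flat on the table: dark steel plate 150 mm (x) by 160 mm (y) by 8 mm; origin at the centre of its underside, axes as lid_grip. Two 14 mm holes at x = -60 and +60 mm, y = 0.
- lid_seat (a point): Fixed point on the cash box where lid_grip lies once the lid is seated, 110 mm above the table; x along the line of the two pegs. Steel pegs, 10 mm across with tapered tops, rise 13 mm above the rim at x = -60 and +60 mm, y = 0 of this point.
- cashbox: Fixed dark steel box 150 mm (x) by 240 mm (y) by 70 mm high, origin under its centre. The lid closes its open tray, the 160 mm at the +y end; the other 80 mm is the flat lock deck.
- key_bow (a point): Centre of the key's black bow (head): 34 mm wide (x), 10 mm thick (y), 44 mm tall, flat faces; z up. The bow's lower edge, 22 mm below, is the shoulder, which rests on the stand, a fixed wooden block 60 by 44 mm, 34 mm high. Turned by half a turn the key is the same.
- key: The loose key, 40 g, upright with its blade down in the wooden stand's slot: lift it over 26 mm to clear it. Origin at the blade's tip, 48 mm below key_bow, same axes. Steel blade below the shoulder: 14 mm wide (x), 4 mm thick (y), 26 mm long, the last 7 mm pointed.
- lock_mouth (a point): Centre of the keyway's mouth, on top of a 40 mm round steel plug on the lock deck, 92 mm above the table; z up, axes turn with the plug. Keyway 16 mm (x) by 6 mm (y), flared 3 mm all round. Key home: shoulder on the plug, key_bow 22 mm above this point. Two sticky spring pins 8 and 14 mm down resist with about 5 to 15 N, less when the key is wiggled.
- lock (a joint): Plug angle, rad: 0 at rest (keyway along the box's x), growing clockwise from above, stop at 1.57; a spring (to 0.06 N m) turns it back. The key has 0.15 rad of play, so it turns about 0.2 rad beyond a quarter to reach the stop. A latch tab, 56 mm long, 7 to 11 mm below the plug's top, swings from the box's -x clear over the seated lid's edge.
- card_reader_mid (a point): Centre of a loose grey card reader, 160 by 75 by 30 mm, lying on the table; leave it alone.
- sanitiser_mid (a point): Centre of a loose upright bottle, 60 mm across and 150 mm tall; leave it alone.
- novel_mid (a point): Centre of a loose hardback book, 130 by 200 by 32 mm, lying on the table; leave it alone.
There are look-alikes about, which are no part of the job. What is shaped like the lid but green is not meant.

How it is judged (in metres and radians):
On the way, in this order (a step that is already met when the one before it is completed fails the run):
1. the lid is seated on the box over both pegs and let go (horizontal distance between lid_grip and lid_seat below 0.006 m and z of lid_grip in the frame of lid_seat between -0.004 and 0.003 m and angle between the x axis of lid_grip and the x axis of lid_seat, either way round below 0.08 rad and angle between the z axis of lid_grip and the z axis of lid_seat, either way round below 0.05 rad and contact force between lid and the fingers below 0.2 N), for 0.2 s.
2. the key is fully home in the lock, not yet turned, the lid still seated (horizontal distance between lid_grip and lid_seat below 0.006 m and z of lid_grip in the frame of lid_seat between -0.004 and 0.003 m and angle between the x axis of lid_grip and the x axis of lid_seat, either way round below 0.08 rad and angle between the z axis of lid_grip and the z axis of lid_seat, either way round below 0.05 rad and horizontal distance between key_bow and lock_mouth below 0.006 m and z of key_bow in the frame of lock_mouth below 0.026 m and angle between the x axis of key_bow and the x axis of lock_mouth, either way round below 0.35 rad and angle between key_bow's own z axis and vertical below 0.15 rad and value of joint lock below 0.6 rad), for 0.1 s.
At the end, for the whole second after the job is handed in: The lid is seated (within 6 mm across, 3 mm in height, level to 0.05 and square to 0.08 rad); the key is home (bow within 6 mm of the lock's axis, shoulder within 4 mm of the plug, upright within 0.15 rad); the plug is past 1.3 rad of its 1.57 and the fingers hold the key (horizontal distance between lid_grip and lid_seat below 0.006 m and z of lid_grip in the frame of lid_seat between -0.004 and 0.003 m and angle between the x axis of lid_grip and the x axis of lid_seat, either way round below 0.08 rad and angle between the z axis of lid_grip and the z axis of lid_seat, either way round below 0.05 rad and horizontal distance between key_bow and lock_mouth below 0.006 m and z of key_bow in the frame of lock_mouth below 0.026 m and angle between the x axis of key_bow and the x axis of lock_mouth, either way round below 0.35 rad and angle between key_bow's own z axis and vertical below 0.15 rad and value of joint lock above 1.3 rad and contact force between key and the fingers above 1 N); the arm keeps its last pose, push and grip.
It fails at once if the card reader is moved by more than 30 mm (distance of card_reader_mid from where it was at the start of the episode above 0.03 m).
It fails at once if the bottle is moved by more than 30 mm (distance of sanitiser_mid from where it was at the start of the episode above 0.03 m).
It fails at once if the book is moved by more than 30 mm (distance of novel_mid from where it was at the start of the episode above 0.03 m).
It also fails if it takes over 67 s, if anything falls off the work surface, if the arm or the gripper's body presses on something with over 40 N, if the wrist force passes 120 N, or if a joint passes its speed limit or range.

### The arm

A 6-joint arm with a two-finger parallel gripper is mounted at the origin on the work surface. World frame = base frame: x ahead of the robot, y to its left, z up, the work surface at z = 0. Lengths are in mm, angles in rad, forces in N, time in s.
With the tool pointing down it reaches from about 400 to 925 mm from the base axis. Payload 12.5 kg.
Tool frame: the origin (TCP) lies at the centre of the arm's flange, where the gripper is bolted on; the fingertips stand 190 mm ahead of it and the grasp point (between the pads) lies env.grip_point_offset ahead of it (env.grip_point_offset is the distance from the TCP to the grasp point, in mm); z points along the fingers, x is the direction in which the jaws open and shut, and the axes are right-handed (so a half turn about z gives the same grasp; the last joint's range is limited). The gripper opens to 95 mm and grips with 3 to 60 N. Pads are 20 mm wide; open, the fingers measure 119 mm over their backs; the gripper's body (75 mm by 180 mm) begins 59 mm behind the grasp point.
Start: joints at [-1.282, 0.491, 1.559, -0, 1.092, -0.106], TCP at [240.409, -576.913, 404.761] pointing down, gripper open.
Joint ranges: [-3.1, 3.1], [-0.84, 2.19], [0.05, 2.79], [-1.13, 4.28], [0.06, 2.93], [-2.69, 2.69]. Speed limits (rad/s): [2.22, 2.22, 2.79, 3.14, 3.14, 3.14].

### API

Orientations are given as [roll, pitch, yaw] about the fixed x, y, z axes, in that order (R = Rz(yaw) Ry(pitch) Rx(roll)).
In Python, from cell import state, read_camera, camera_model, job_done, env gives the robot as it stands.
- The arm moves only by the tool arm_command, never from a script. Its argument "steps" is a list of rows, each a list of 6 numbers: the shift along the tool's x, y, z in cm, then the turn, a rotation vector about the tool's x, y, z in degrees. In form: [[dx, dy, dz, rx, ry, rz], ...]. A call has 1 to 12 rows; each row is the pose to reach, as a shift and turn from the pose commanded when the call began, along the tool's axes at that moment; what a row does not reach only later rows make up. A row lasts 1/12 s, in which the tool goes at most 41.7 mm and 7.16 degrees, less where a joint would pass 70% of its speed; a pose out of reach is approached as far as the arm can. A call with a gripper value outside its range is refused whole. "jaw" is the finger opening in cm, from 0 to 9.51, set as the call begins (left out, the last holds). The fingers move at their own pace and stop on an object; the grip force is fixed at half the most. Time passes only in rows, so rows that repeat a pose let the fingers close. It gives the time, the measured TCP pose, the force and the opening at its end, in the units of the state.
- state(): the state, without advancing time (a new reading comes with each control period).
- read_camera(name): name is "scene" or "top" or "wrist"; returns the picture (400x640x3 uint8, red, green, blue); there is no depth.
- camera_model(name): a dict with "K" (3x3 intrinsics, pixels), "xyz" and "rotation" of the camera in the world. Camera axes: x right, y up, looking along -z (the intrinsics and any distortion apply to the point x, -y, -z); pixel columns grow to the right and rows downward; lengths in mm; the calibration is good to about 2 mm. A picture is of the moment at which its call begins: read the wrist's pose just before it. camera_model takes no time and is no camera call; for the wrist camera it gives the pose at the moment of the call.
- job_done(): hands the job in, once; it reports no verdict.
The state is a dict: "t": time; "joints": joint angles; "qvel": joint speeds; "tau": joint torques, N m; "eef_pos": TCP position; "tcp_rot": TCP orientation; "ft_force": force on the tool from outside, world axes, zero at the start; "moment": the same for the moment, N m; "opening": opening from 0.0 (shut) to 1.0 (fully open).
Only numpy, scipy, OpenCV 4.12 (cv2) and the standard library are available. Lean on these libraries where they do the work, as an engineer would, in place of code of your own. Each camera call takes 0.05 s, during which the arm holds its last target. There are 200 camera calls.

## Working session

There is one attempt and no reset: what is moved stays moved. The work goes in short steps, Python scripts to look and compute and a tool call to move; the robot and the scene stay as the last step left them, time stands still between calls to the robot, and variables do not carry over. Pictures are saved under pics/ and viewed, about 8 in all and at most 12, crops included, and the job is handed in when it is done.

Besides the shell and the picture viewer there is one more tool, called after "Request:" as name(argument=value, ...) on one line, values as JSON. arm_command: Moves the arm, as the interface text tells. Its arguments: {"type":"object","properties":{"steps":{"type":"array"},"jaw":{"type":"number"}},"required":["steps"]}

```bash
ls; mkdir -p pics
python3 - <<'E'
from cell import *
import cv2,numpy as np
s=state();print(s,env.grip_point_offset)
for n in("scene","top"):
    cv2.imwrite(f"pics/{n}0.png",read_camera(n)[:,:,::-1]);m=camera_model(n);print(n,m)
E
```

```text
pics
{'t': 0.0, 'joints': array([-1.28160473e+00,  4.91548010e-01,  1.55944076e+00, -1.65850860e-05,
        1.09169060e+00, -1.05640479e-01]), 'qvel': array([-0.00028795, -0.00019592, -0.0003803 , -0.00019707,  0.00167667,
        0.00131241]), 'tau': array([ 2.47409749e-03, -6.12635851e+01, -2.58178121e+01,  6.93100621e-02,
        4.82236978e-02, -6.92578283e-05]), 'eef_pos': array([ 240.39554912, -576.88377138,  404.17180155]), 'tcp_rot': array([-3.14149269e+00,  1.08221111e-03, -1.17595654e+00]), 'ft_force': array([ 0.20795972, -0.24067074,  0.16416813]), 'moment': array([ 0.01454297, -0.00179124, -0.0131852 ]), 'opening': 1.003145719901588} 171.3
scene {'K': array([[506.76294799,   0.        , 319.5512778 ],
       [  0.        , 506.76294799, 199.25732294],
       [  0.        ,   0.        ,   1.        ]]), 'xyz': array([ 1380.09060807, -1094.66580647,  1253.76856417]), 'rotation': array([ 0.85679564, -0.00647032,  0.72660627])}
top {'K': array([[476.26660642,   0.        , 319.09245994],
       [  0.        , 476.26660642, 199.61692205],
       [  0.        ,   0.        ,   1.        ]]), 'xyz': array([ 356.80862722, -105.06522102, 1494.17254442]), 'rotation': array([ 0.11204791,  0.0022491 , -1.57061208])}
```

View pics/top0.png

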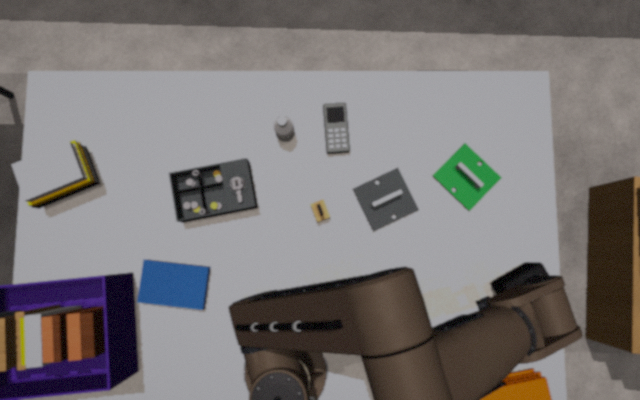

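View pics/scene0.png

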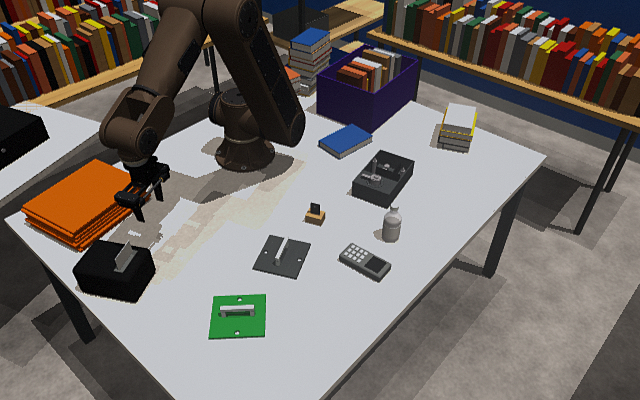

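Top view: the dark lid is at (385,199), the green look-alike at (466,176), the key stand at (320,210), and the box at (214,190) with its lock deck on the right, near (237,187). The lid that fits is the dark grey one. The scene view agrees.

```bash
cat > h.py <<'E'
from cell import *
import cv2,numpy as np
from scipy.spatial.transform import Rotation as R
def ray(m,uv,z):
    d=R.from_euler('xyz',m['rotation']).as_matrix()@(np.linalg.inv(m['K'])@[uv[0],uv[1],1]*[1,-1,-1])
    return m['xyz']+d*(z-m['xyz'][2])/d[2]
def proj(m,p):
    q=R.from_euler('xyz',m['rotation']).as_matrix().T@(np.array(p,float)-m['xyz'])*[1,-1,-1]
    q=m['K']@q; return q[:2]/q[2]
def blobs(mask,amin):
    c,_=cv2.findContours(mask.astype(np.uint8),cv2.RETR_EXTERNAL,cv2.CHAIN_APPROX_NONE)
    return [x for x in c if cv2.contourArea(x)>amin]
E
python3 - <<'E'
from h import *
m=camera_model('top');im=cv2.imread('pics/top0.png')
print(proj(m,[0,0,0]))
g=im.max(2)
def rect(x0,y0,x1,y1,mask,zs,nm):
    mk=np.zeros_like(g);mk[y0:y1,x0:x1]=mask[y0:y1,x0:x1]
    for c in blobs(mk,15):
        b=cv2.boxPoints(cv2.minAreaRect(c))
        P=np.array([ray(m,p,zs)[:2] for p in b]);e=P[1]-P[0];f=P[2]-P[1]
        print(nm,cv2.contourArea(c),P.mean(0).round(1),'sides',np.linalg.norm(e).round(1),np.linalg.norm(f).round(1),'ang',np.degrees(np.arctan2(e[1],e[0])).round(1),np.degrees(np.arctan2(f[1],f[0])).round(1),'px',b.mean(0).round(1))
rect(340,155,425,240,g<130,8,'lid')
rect(362,180,412,215,g>135,48,'bar')
rect(160,145,265,230,g<130,70,'box')
hsv=cv2.cvtColor(im,cv2.COLOR_BGR2HSV)
rect(300,190,340,230,(hsv[:,:,1]>90),34,'stand')
rect(300,190,340,230,(g<70),78,'bow')
a=cv2.resize(im[150:230,160:430],None,fx=2.9,fy=2.9,interpolation=cv2.INTER_CUBIC)
cv2.imwrite('pics/crop1.png',a)
E
```

```text
[285.55265044 371.53305989]
lid 2326.0 [ 525.5 -308.9] sides 161.8 150.3 ang -64.3 -155.6 px [385.1 199.3]
bar 95.5 [ 526.7 -309.1] sides 95.1 12.3 ang -63.4 -154.5 px [386.9 197.3]
bar 41.0 [ 560.  -374.2] sides 18.4 40.2 ang -90.0 178.8 px [408.  186.5]
box 4253.0 [543.5 217.8] sides 252.1 164.0 ang -79.1 -168.6 px [213.1 191.1]
stand 187.5 [ 486.5 -103.5] sides 36.1 56.0 ang -69.3 -159.6 px [319.7 210.8]
```

View pics/crop1.png

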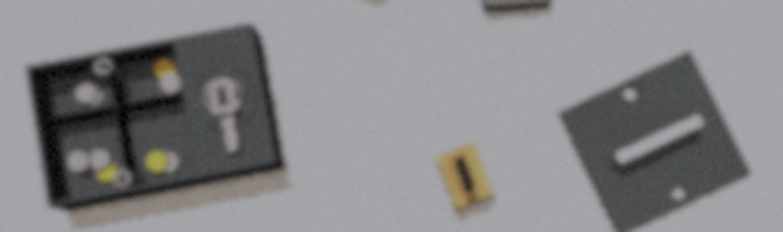

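Candidates: dark plate (385,199) and green plate (466,176). The dark one is the lid: it measures 162×150 mm and has two holes and a bar, as the crop shows. The key stand is at (320,210). In the crop the pegs are the grey rings at (103,67) and (122,179) in the tray, with the keyway at (222,97). Next I move above the lid with the tool turned.

```bash
cat >> h.py <<'E'
def row(p,yaw_deg,base=None):
    """row to TCP position p (mm), tool down, yaw in deg, from measured pose"""
    s=state();R0=R.from_euler('xyz',s['tcp_rot']);p0=s['eef_pos']
    R1=R.from_euler('xyz',[np.pi,0,np.radians(yaw_deg)])
    d=R0.inv().apply(np.array(p)-p0)/10;w=(R0.inv()*R1).as_rotvec(degrees=True)
    return [float(round(x,2)) for x in [*d,*w]]
E
python3 -c "
from h import *
print(row([490,-325,360],25.7))"
```

```text
[-13.65, -32.73, 4.44, -0.05, 0.04, -93.08]
```

Request:
arm_command(steps=[[-13.6,-32.7,4.4,0,0,-93],[-13.6,-32.7,4.4,0,0,-93],[-13.6,-32.7,4.4,0,0,-93],[-13.6,-32.7,4.4,0,0,-93],[-13.6,-32.7,4.4,0,0,-93],[-13.6,-32.7,4.4,0,0,-93],[-13.6,-32.7,4.4,0,0,-93],[-13.6,-32.7,4.4,0,0,-93],[-13.6,-32.7,4.4,0,0,-93],[-13.6,-32.7,4.4,0,0,-93],[-13.6,-32.7,4.4,0,0,-93],[-13.6,-32.7,4.4,0,0,-93]])

```text
t: 1.1
eef_pos: [490.4, -324.9, 360.3]
tcp_rot: [-3.141, 0.0, 0.332]
ft_force: [-0.3, 0.4, 0.4]
opening: 0.999
```

Run:
```python
from h import *
s=state();m=camera_model('wrist');im=read_camera('wrist');print(s['t'],s['eef_pos'],np.degrees(s['tcp_rot']),m)
cv2.imwrite('pics/w1.png',im[:,:,::-1]);np.save('m_w1.npy',m)
print(row([490,-325,360],25.7), proj(m,[526,-309,48]))
```

```text
1.1 [ 490.41332179 -324.93104375  360.31534496] [-1.79964480e+02  2.73024540e-02  1.89995391e+01] {'K': array([[314.17762707,   0.        , 321.09157143],
       [  0.        , 314.17762707, 205.56310293],
       [  0.        ,   0.        ,   1.        ]]), 'xyz': array([ 465.29411469, -248.22418384,  339.53911959]), 'rotation': array([-0.2877502 ,  0.00183952,  0.33127848])}
[-0.01, -0.03, 0.04, -0.03, 0.02, -6.2] [360.88393978 196.51874252]
```

View pics/w1.png

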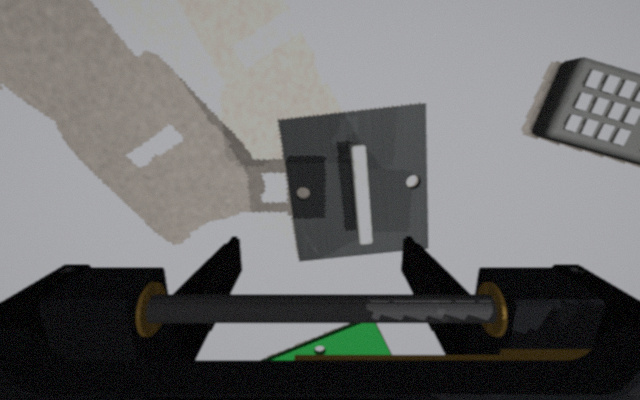

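The wrist view shows the lid between (280,105) and (427,260), its bar from (358,146) to (366,243), and its holes at (303,193) and (412,181).

Run:
```python
from h import *
m=np.load('m_w1.npy',allow_pickle=True).item();im=cv2.imread('pics/w1.png');g=im.max(2)
mk=np.zeros_like(g);mk[135:252,346:380]=g[135:252,346:380]>140
for c in blobs(mk,200):
    b=cv2.boxPoints(cv2.minAreaRect(c));P=np.array([ray(m,p,48)[:2] for p in b]);print('bar',P.mean(0),[np.linalg.norm(P[i]-P[i-1]).round(1) for i in(1,2)],[np.degrees(np.arctan2(*(P[i]-P[i-1])[::-1])).round(1) for i in(1,2)],b.mean(0))
H=[]
for x,y in((303,193),(412,181)):
    sub=g[y-12:y+13,x-12:x+13];c=max(blobs(sub>95,8),key=cv2.contourArea)
    q=cv2.minEnclosingCircle(c);p=np.array(q[0])+[x-12,y-12];H.append(ray(m,p,4)[:2]);print(p,q[1],H[-1])
d=H[1]-H[0];print((H[0]+H[1])/2,np.linalg.norm(d),np.degrees(np.arctan2(d[1],d[0])))
```

```text
bar [ 527.44657307 -308.63861597] [np.float64(11.6), np.float64(97.1)] [np.float64(23.6), np.float64(-64.1)] [362.25183 194.43906]
[303. 192.] 5.385264873504639 [ 473.13782007 -334.10402341]
[412. 181.] 7.071167945861816 [ 581.4592465  -283.75635006]
[ 527.29853329 -308.93018674] 119.4504903153772 24.928950376739735
```

Bar centre is (527.4,−308.8), angle about 25.5°. The hole spacing comes out at 119.5 mm, as it should be, so I'll go to the grasp.

```bash
python3 -c "
from h import *
print(row([527.4,-308.8,360],25.5),row([527.4,-308.8,211.3],25.5))"
```

```text
[4.05, -0.31, 0.04, -0.03, 0.02, -6.0] [4.06, -0.3, 14.91, -0.03, 0.02, -6.0]
```

Request:
arm_command(steps=[[4.05,-0.3,2,0,0,-6.2],[4.05,-0.3,6,0,0,-6.2],[4.05,-0.3,9,0,0,-6.2],[4.05,-0.3,12,0,0,-6.2],[4.05,-0.3,14,0,0,-6.2],[4.05,-0.3,14.9,0,0,-6.2],[4.05,-0.3,14.9,0,0,-6.2],[4.05,-0.3,14.9,0,0,-6.2]])

```text
t: 1.82
eef_pos: [527.5, -310.1, 212.2]
tcp_rot: [3.141, -0.0, 0.431]
ft_force: [-0.6, -0.8, -0.1]
opening: 0.999
```

Request:
arm_command(steps=[[0,0,0,0,0,0],[0,0,0,0,0,0],[0,0,0,0,0,0],[0,0,0,0,0,0],[0,0,0,0,0,0],[0,0,0,0,0,0],[0,0,0,0,0,0],[0,0,0,0,0,0],[0,0,0,0,0,0],[0,0,0,0,0,0]], jaw=0.5)

```text
t: 2.65
eef_pos: [527.4, -309.9, 211.7]
tcp_rot: [3.142, 0.0, 0.432]
ft_force: [0.5, 0.0, -0.3]
opening: 0.356
```

Request:
arm_command(steps=[[0,0,0,0,0,0],[0,0,0,0,0,0],[0,0,0,0,0,0],[0,0,0,0,0,0],[0,0,0,0,0,0],[0,0,0,0,0,0],[0,0,0,0,0,0]])

```text
t: 3.23
eef_pos: [527.4, -309.9, 211.7]
tcp_rot: [3.142, 0.0, 0.432]
ft_force: [-0.5, 0.1, -0.3]
opening: 0.145
```

Request:
arm_command(steps=[[0,0,-3,0,0,0],[0,0,-6,0,0,0],[0,0,-9,0,0,0],[0,0,-12,0,0,0],[0,0,-15,0,0,0],[0,0,-18,0,0,0],[0,0,-18,0,0,0],[0,0,-18,0,0,0]])

```text
t: 3.9
eef_pos: [527.2, -309.7, 392.6]
tcp_rot: [3.14, -0.001, 0.432]
ft_force: [0.3, 0.1, -4.1]
opening: 0.142
```

Run:
```python
from h import *
m=camera_model('top');im=cv2.imread('pics/top0.png')
P=[ray(m,(160+x/2.9,150+y/2.9),83)[:2] for x,y in((103,67),(122,179))];d=P[0]-P[1]
print(P,(P[0]+P[1])/2,np.linalg.norm(d),np.degrees(np.arctan2(d[1],d[0])))
print('mouth',ray(m,(160+222/2.9,150+97/2.9),92))
print(row([543,250,395],11))
```

```text
[array([595.72068209, 269.15887064]), array([479.37209128, 246.25816985])] [537.54638668 257.70852024] 118.58092882532229 11.13509336222479
mouth [563.00532914 143.70299884  92.        ]
[24.88, -50.16, -0.31, 0.1, -0.07, 13.77]
```

Run:
```python
from h import *
print(row([568,85,400],11))
```

```text
[20.24, -34.13, -0.78, 0.1, -0.07, 13.77]
```

Request:
arm_command(steps=[[2,-3.2,-0.7,0,0,2],[4,-6.5,-0.7,0,0,4],[6,-10,-0.7,0,0,6],[8,-13.5,-0.7,0,0,8],[10,-17,-0.7,0,0,10],[12,-20.5,-0.7,0,0,12],[14,-24,-0.7,0,0,13.8],[16,-27.5,-0.7,0,0,13.8],[18.4,-31,-0.7,0,0,13.8],[20.2,-34.1,-0.7,0,0,13.8],[20.2,-34.1,-0.7,0,0,13.8],[20.2,-34.1,-0.7,0,0,13.8]])

```text
t: 4.9
eef_pos: [567.7, 86.3, 396.5]
tcp_rot: [-3.141, 0.004, 0.195]
ft_force: [-0.4, -0.7, -3.3]
opening: 0.146
```

Request:
arm_command(steps=[[0,0,0,0,0,0],[0,0,0,0,0,0],[0,0,0,0,0,0]])

```text
t: 5.15
eef_pos: [568.0, 83.3, 398.2]
tcp_rot: [3.142, 0.001, 0.19]
ft_force: [-0.5, -0.4, -3.5]
opening: 0.146
```

Run:
```python
from h import *
s=state();m=camera_model('wrist');im=read_camera('wrist');print(s['t'],s['eef_pos'],np.degrees(s['tcp_rot']))
cv2.imwrite('pics/w2.png',im[:,:,::-1]);np.save('m_w2.npy',m)
```

```text
5.15 [567.98781801  83.25876126 398.15378117] [1.79996690e+02 5.66190328e-02 1.08738268e+01]
```

View pics/w2.png

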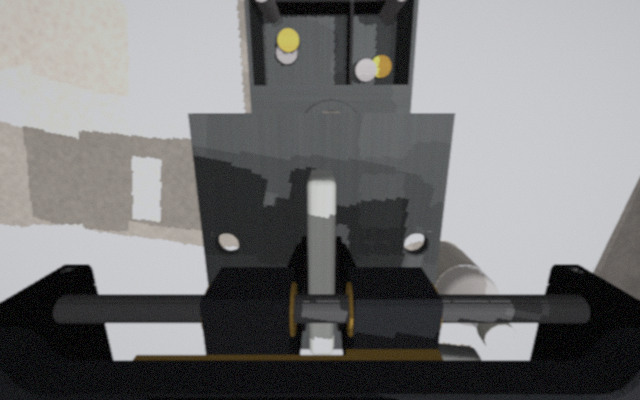

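The wrist view shows the lid held, with its holes at (229,242) and (415,242). The peg tops are only just in view at the upper edge, near (265,3) and (400,3). I'll move 5 cm forward.

Request:
arm_command(steps=[[0,-2,0,0,0,0],[0,-4,0,0,0,0],[0,-5,0,0,0,0],[0,-5,0,0,0,0],[0,-5,0,0,0,0],[0,-5,0,0,0,0]])

```text
t: 5.7
eef_pos: [558.6, 132.8, 398.7]
tcp_rot: [3.141, -0.0, 0.191]
ft_force: [0.7, -1.2, -3.0]
opening: 0.143
```

Run:
```python
from h import *
s=state();m=camera_model('wrist');im=read_camera('wrist');print(s['t'],s['eef_pos'],np.degrees(s['tcp_rot']))
cv2.imwrite('pics/w3.png',im[:,:,::-1]);np.save('m_w3.npy',m)
cv2.imwrite('pics/w3c.png',cv2.resize(im[0:260,180:470,::-1],None,fx=2.3,fy=2.3,interpolation=cv2.INTER_CUBIC))
```

```text
5.7 [558.60546249 132.77295932 398.71271591] [ 1.79982070e+02 -3.30441335e-03  1.09445823e+01]
```

View pics/w3c.png

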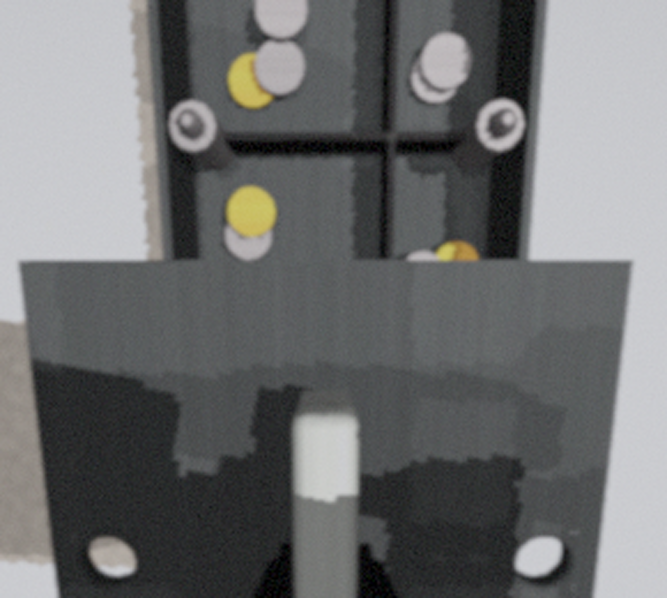

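Crop of the wrist view: the peg collars are at crop (192,125) and (500,124), with the peg tips inside them. The lid holes are at (112,557) and (540,557). Next I compute the positions and the offset in the hand.

Run:
```python
from h import *
m=np.load('m_w3.npy',allow_pickle=True).item();im=cv2.imread('pics/w3.png');g=im.max(2)
def pair(pts,z,th,n,rmax):
    Q=[]
    for x,y in pts:
        x=int(180+x/2.3);y=int(y/2.3);r=rmax
        c=max(blobs(g[y-r:y+r+1,x-r:x+r+1]>th,8),key=cv2.contourArea)
        e=cv2.minAreaRect(cv2.convexHull(c));p=np.array(e[0])+[x-r,y-r];Q.append(ray(m,p,z)[:2]);print(n,p,e[1],Q[-1].round(1))
    d=Q[1]-Q[0];print(n,(Q[0]+Q[1])/2,np.linalg.norm(d),np.degrees(np.arctan2(d[1],d[0])))
pair(((192,125),(500,124)),70,140,'collar',13)
pair(((112,557),(540,557)),191,120,'hole',13)
tip=[ray(m,(180+x/2.3,y/2.3),83)[:2] for x,y in((190,122),(503,122))];print('tip',tip,(tip[0]+tip[1])/2)
```

```text
collar [263.5  54. ] (20.0, 19.0) [484.  251.5]
collar [397.00000191  53.49999905] (19.091880798339844, 20.50609588623047) [601.1 274.5]
collar [542.55468664 263.02199025] 119.32367697671882 11.113137254847945
hole [228.5 242. ] (16.0, 19.0) [500.9 122.5]
hole [414.  241.5] (17.0, 20.0) [617.8 145.5]
hole [559.37548749 134.01110983] 119.18137834744662 11.126694451847973
tip [array([485.70977578, 250.46629921]), array([600.03649972, 272.51782656])] [542.87313775 261.49206289]
```

Seat estimate is (542.6,262). The holes in hand sit (0.8,1.2) mm from the TCP, and both pairs lie at 11.1°. I'll descend with the lid still behind the pegs and refine from nearer.

Run:
```python
from h import *
m=np.load('m_w3.npy',allow_pickle=True).item()
for f in(0,20,40):
    for dz in (-70,-80):
        m2=dict(m);m2['xyz']=m['xyz']+[-.19*f,.98*f,dz];print(f,dz,proj(m2,[484,251.5,70]),proj(m2,[601,274.5,70]))
```

```text
0 -70 [245.28017293  35.77804022] [420.56752941  35.07152726]
0 -80 [241.70346813  32.1929546 ] [425.22184529  31.44871667]
20 -70 [247.26582266  67.56245066] [418.0087995   66.91163493]
20 -80 [243.8766642   65.52552854] [422.41991431  64.84246044]
40 -70 [249.15118163  97.7415012 ] [415.57945346  97.14172651]
40 -80 [245.93521815  97.09971696] [419.76596987  96.47248308]
```

Request:
arm_command(steps=[[0,-1,2,0,0,0],[0,-2,4,0,0,0],[0,-2,6,0,0,0],[0,-2,8,0,0,0],[0,-2,8,0,0,0],[0,-2,8,0,0,0],[0,-2,8,0,0,0]])

```text
t: 6.33
eef_pos: [555.1, 152.7, 319.7]
tcp_rot: [3.141, -0.001, 0.191]
ft_force: [0.4, -0.4, -3.7]
opening: 0.142
```

Run:
```python
from h import *
s=state();m=camera_model('wrist');im=read_camera('wrist')[:,:,::-1];p=s['eef_pos'];print(s['t'],p,np.degrees(s['tcp_rot']),s['ft_force'])
cv2.imwrite('pics/w4.png',im);g=im.max(2)
def pair(pts,z,th,n,r):
    Q=[]
    for x,y in pts:
        x=int(x);y=int(y)
        c=max(blobs(g[y-r:y+r+1,x-r:x+r+1]>th,8),key=cv2.contourArea)
        e=cv2.minAreaRect(cv2.convexHull(c));q=np.array(e[0])+[x-r,y-r];Q.append(ray(m,q,z)[:2]);print(n,q,e[1])
    d=Q[1]-Q[0];print(n,(Q[0]+Q[1])/2,np.linalg.norm(d),np.degrees(np.arctan2(d[1],d[0])));return (Q[0]+Q[1])/2
a=pair((proj(m,[484,251.5,70]),proj(m,[601,274.5,70])),70,140,'collar',16)
b=pair(((228,242),(414,242)),p[2]-207.7,120,'hole',13)
t=p[:2]+a-b;print('target',t,row([*t,318],11.1),row([*t,281.7],11.1))
```

```text
6.3333 [555.13629786 152.68871804 319.74381365] [ 1.79989631e+02 -7.03743935e-02  1.09287569e+01] [ 0.38972403 -0.38339096 -3.70430423]
collar [243.   66.5] (27.0, 26.0)
collar [421.00000191  66.        ] (25.45584487915039, 28.284271240234375)
collar [542.5315702  262.78096845] 119.53895971242851 11.059827535772861
hole [227.5 241.5] (15.0, 17.0)Traceback (most recent call last):
  File "<stdin>", line 12, in <module>
  File "<stdin>", line 8, in pair
ValueError: max() iterable argument is empty
```

Run:
```python
from h import *
t=[541.8,261.5];print(row([*t,318],11.1),row([*t,290],11.1),row([*t,281.7],11.1))
```

```text
[0.76, -10.93, 0.2, 0.01, -0.11, -0.17] [0.75, -10.93, 3.0, 0.01, -0.11, -0.17] [0.75, -10.93, 3.83, 0.01, -0.11, -0.17]
```

Request:
arm_command(steps=[[0.75,-3,0.2,0,0,-0.17],[0.75,-6,0.2,0,0,-0.17],[0.75,-9,0.2,0,0,-0.17],[0.75,-10.9,0.2,0,0,-0.17],[0.75,-10.9,0.2,0,0,-0.17],[0.75,-10.9,0.2,0,0,-0.17],[0.75,-10.9,1.5,0,0,-0.17],[0.75,-10.9,2.2,0,0,-0.17],[0.75,-10.9,2.5,0,0,-0.17],[0.75,-10.9,2.5,0,0,-0.17]])

```text
t: 7.22
eef_pos: [541.5, 260.8, 293.2]
tcp_rot: [3.141, 0.001, 0.193]
ft_force: [-0.3, -0.6, -2.7]
opening: 0.148
```

Run:
```python
from h import *
t=[541.8,261.5];print(row([*t,290],11.1),row([*t,281.7],11.1))
```

```text
[0.04, -0.07, 0.32, 0.02, 0.06, -0.02] [0.04, -0.07, 1.15, 0.02, 0.06, -0.02]
```

Request:
arm_command(steps=[[0,-0.05,0.2,0,0,0],[0,-0.05,0.4,0,0,0],[0,-0.05,0.6,0,0,0],[0,-0.05,0.8,0,0,0],[0,-0.05,0.8,0,0,0],[0,-0.05,0.8,0,0,0]])

```text
t: 7.72
eef_pos: [541.2, 262.1, 285.6]
tcp_rot: [3.141, 0.0, 0.194]
ft_force: [-0.5, 0.3, -3.5]
opening: 0.144
```

Request:
arm_command(steps=[[0,0,0.2,0,0,0],[0,0,0.4,0,0,0],[0,0,0.4,0,0,0],[0,0,0.4,0,0,0]])

```text
t: 8.05
eef_pos: [541.2, 262.1, 281.8]
tcp_rot: [3.142, -0.0, 0.194]
ft_force: [0.5, 0.1, -2.3]
opening: 0.148
```

Request:
arm_command(steps=[[0,0,0.07,0,0,0],[0,0,0.07,0,0,0],[0,0,0.07,0,0,0]])

```text
t: 8.3
eef_pos: [541.2, 262.0, 281.7]
tcp_rot: [-3.142, -0.001, 0.194]
ft_force: [-2.4, -1.2, 4.8]
opening: 0.139
```

Request:
arm_command(steps=[[0,0,0,0,0,0],[0,0,0,0,0,0],[0,0,0,0,0,0],[0,0,0,0,0,0],[0,0,0,0,0,0],[0,0,0,0,0,0],[0,0,0,0,0,0],[0,0,0,0,0,0],[0,0,0,0,0,0]], jaw=5)

```text
t: 9.05
eef_pos: [541.2, 262.0, 281.0]
tcp_rot: [3.141, 0.0, 0.194]
ft_force: [0.2, -0.7, 0.1]
opening: 0.524
```

Request:
arm_command(steps=[[0,0,-2,0,0,0],[0,0,-4,0,0,0],[0,0,-8,0,0,0],[0,3,-12,0,0,0],[0,6,-14,0,0,0],[0,10,-16,0,0,0],[0,13,-18,0,0,0],[0,16,-18,0,0,0],[0,19,-18,0,0,0],[0,19,-18,0,0,0],[0,19,-18,0,0,0]])

```text
t: 9.97
eef_pos: [578.0, 74.3, 461.0]
tcp_rot: [-3.142, -0.0, 0.192]
ft_force: [-0.6, 0.3, -0.1]
opening: 0.53
```

Run:
```python
from h import *
s=state();m=camera_model('wrist');im=read_camera('wrist');print(s['t'],s['eef_pos'],np.degrees(s['tcp_rot']),s['ft_force'])
cv2.imwrite('pics/w5.png',im[:,:,::-1]);np.save('m_w5.npy',m)
print(proj(m,[565,145,92]),proj(m,[542.5,262.5,110]))
```

```text
9.9667 [577.99845881  74.28761652 461.03259062] [-1.79999430e+02 -9.19873279e-05  1.09854165e+01] [-0.55735996  0.31206258 -0.13936729]
[321.09228611 121.04679226] [321.36196926 -14.92491432]
```

View pics/w5.png

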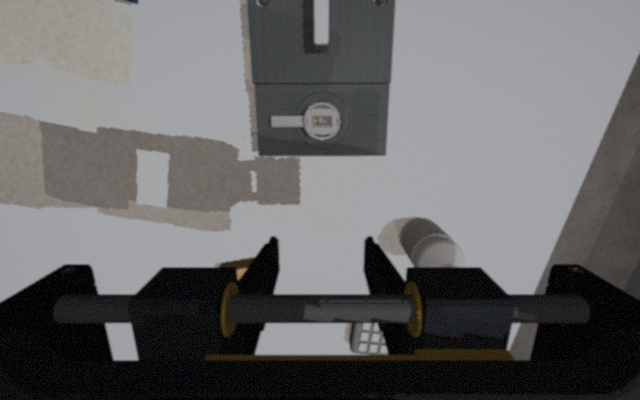

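The lid is seated flat. The plug is at (322,121) with its keyway along the box's x, and the latch tab points left. Next I measure the plug and move over the key stand.

Run:
```python
from h import *
m=np.load('m_w5.npy',allow_pickle=True).item();im=cv2.imread('pics/w5.png');g=im.max(2)
sub=np.zeros_like(g);sub[100:142,303:345]=g[100:142,303:345]
for th in(110,130,150):
    c=max(blobs(sub>th,20),key=cv2.contourArea);q=cv2.minEnclosingCircle(cv2.convexHull(c));print(th,q,ray(m,q[0],92))
hs=cv2.cvtColor(im,cv2.COLOR_BGR2HSV)
print(row([486,-165,395],110))
```

```text
110 ((321.2046813964844, 120.39409637451172), 18.871885299682617) [564.98969831 145.68517627  92.        ]
130 ((321.5799865722656, 121.0), 17.548208236694336) [565.50335211 145.14686624  92.        ]Traceback (most recent call last):
  File "<stdin>", line 5, in <module>
ValueError: max() iterable argument is empty
```

Run:
```python
from h import *
print(row([535,-86,380],110))
```

```text
[-7.3, 15.01, 8.09, -0.02, 0.0, -98.93]
```

Request:
arm_command(steps=[[-0.6,1.2,0.7,0,0,-7],[-1.2,2.4,1.4,0,0,-14],[-1.8,3.6,2.1,0,0,-21],[-2.4,5,2.8,0,0,-28],[-3,6.3,3.5,0,0,-35],[-3.7,7.6,4.2,0,0,-42],[-4.4,9,4.9,0,0,-49],[-5.1,10.4,5.6,0,0,-56],[-5.8,11.8,6.3,0,0,-63],[-6.5,13.2,7,0,0,-70],[-7,14.2,7.6,0,0,-77],[-7.3,15,8.1,0,0,-84]])

```text
t: 11.02
eef_pos: [535.0, -85.2, 379.5]
tcp_rot: [-3.141, -0.0, 1.667]
ft_force: [0.4, 0.4, 0.6]
opening: 0.525
```

Request:
arm_command(steps=[[0,0,0,0,0,-7],[0,0,0,0,0,-14],[0,0,0,0,0,-14.9],[0,0,0,0,0,-14.9],[0,0,0,0,0,-14.9]])

```text
t: 11.43
eef_pos: [535.3, -84.9, 380.0]
tcp_rot: [3.142, 0.0, 1.918]
ft_force: [-0.4, 0.1, -0.6]
opening: 0.526
```

Run:
```python
from h import *
s=state();m=camera_model('wrist');im=read_camera('wrist');print(s['t'],s['eef_pos'],np.degrees(s['tcp_rot']),s['joints'])
cv2.imwrite('pics/w6.png',im[:,:,::-1]);np.save('m_w6.npy',m)
u,v=proj(m,[486,-103,60]).astype(int);print(u,v)
cv2.imwrite('pics/w6c.png',cv2.resize(im[max(v-60,0):v+60,max(u-80,0):u+80,::-1],None,fx=4,fy=4,interpolation=cv2.INTER_CUBIC))
```

```text
11.4333 [535.31676383 -84.91539949 380.04594553] [1.79997305e+02 5.43255316e-04 1.09875566e+02] [-2.79204816e-01  4.01788420e-01  1.79248217e+00  2.44926664e-05
  9.47278385e-01 -2.19690952e+00]
320 142
```

View pics/w6c.png

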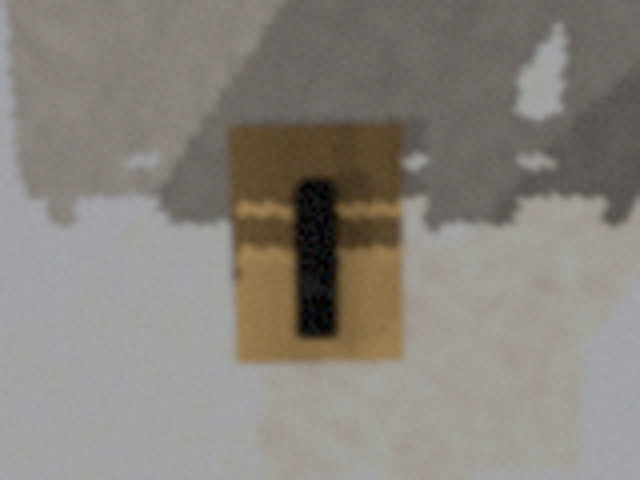

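The crop shows the stand with the black bow upright in it, 10 px by 39 px and aligned with the tool. Computing the bow centre.

Run:
```python
from h import *
m=np.load('m_w6.npy',allow_pickle=True).item();im=cv2.imread('pics/w6.png');g=im.max(2)
mk=np.zeros_like(g);mk[115:180,300:345]=g[115:180,300:345]<55
c=max(blobs(mk,50),key=cv2.contourArea);(cx,cy),(w,h),a=cv2.minAreaRect(c);print((cx,cy),(w,h),a,m['xyz'])
b=cv2.boxPoints(((cx,cy),(w,h),a));b=b[np.argsort(b[:,1])]
far=b[2:].mean(0);near=b[:2].mean(0)
F=ray(m,far,78);N=ray(m,near,78);N34=ray(m,near,34);print(F,N,np.linalg.norm(F-N),N34)
d=(F-N)[:2];print('ang',np.degrees(np.arctan2(d[1],d[0])))
u=d/np.linalg.norm(d);print('centre',F[:2]-17*u, 'alt',N34[:2]+17*u)
hs=cv2.cvtColor(im,cv2.COLOR_BGR2HSV);s=np.zeros_like(g);s[100:190,280:360]=hs[100:190,280:360,1]>80
c=max(blobs(s,50),key=cv2.contourArea);b=cv2.boxPoints(cv2.minAreaRect(cv2.convexHull(c)));P=np.array([ray(m,p,34)[:2] for p in b]);print('stand',P.mean(0),[np.linalg.norm(P[i]-P[i-1]).round(1) for i in(1,2)],[np.degrees(np.arctan2(*(P[i]-P[i-1])[::-1])).round(1) for i in(1,2)])
```

```text
(318.5, 145.5) (39.0, 11.0) 90.0 [ 460.77486691 -111.57342347  359.21273327]
[503.83369606 -98.5679759   78.        ] [ 471.81740067 -110.04795651   78.        ] 34.01224964210325 [ 473.54517266 -109.80927406   34.        ]
ang 19.726148188259618
centre [ 487.83131376 -104.30589893] alt [ 489.54755497 -104.07135103]
stand [ 489.12899598 -104.2218022 ] [np.float64(42.7), np.float64(58.2)] [np.float64(109.9), np.float64(20.8)]
```

Run:
```python
from h import *
print(row([488.5,-104.3,300],110),row([488.5,-104.3,228.8],110))
```

```text
[-0.22, -5.05, 8.01, 0.0, 0.0, -0.1] [-0.22, -5.05, 15.13, 0.0, 0.0, -0.1]
```

Request:
arm_command(steps=[[-0.2,-3,3,0,0,0],[-0.2,-5.05,6,0,0,0],[-0.2,-5.05,9,0,0,0],[-0.2,-5.05,11,0,0,0],[-0.2,-5.05,13,0,0,0],[-0.2,-5.05,14,0,0,0],[-0.2,-5.05,15.1,0,0,0],[-0.2,-5.05,15.1,0,0,0],[-0.2,-5.05,15.1,0,0,0]])

```text
t: 12.23
eef_pos: [488.7, -104.8, 229.1]
tcp_rot: [-3.141, -0.0, 1.92]
ft_force: [0.9, -1.0, 0.1]
opening: 0.526
```

Request:
arm_command(steps=[[0,0,0,0,0,0],[0,0,0,0,0,0],[0,0,0,0,0,0],[0,0,0,0,0,0],[0,0,0,0,0,0],[0,0,0,0,0,0],[0,0,0,0,0,0],[0,0,0,0,0,0],[0,0,0,0,0,0],[0,0,0,0,0,0]], jaw=0)

```text
t: 13.07
eef_pos: [488.5, -104.9, 229.1]
tcp_rot: [3.142, 0.0, 1.92]
ft_force: [0.4, 0.1, 3.0]
opening: 0.103
```

Request:
arm_command(steps=[[0,0,0,0,0,0],[0,0,0,0,0,0],[0,0,-1.5,0,0,0],[0,0,-3,0,0,0],[0,0,-5,0,0,0],[0,0,-8,0,0,0],[0,0,-11,0,0,0],[0,0,-11,0,0,0],[0,0,-11,0,0,0]])

```text
t: 13.82
eef_pos: [488.4, -104.8, 340.0]
tcp_rot: [3.139, 0.002, 1.921]
ft_force: [-0.2, -1.1, -1.2]
opening: 0.102
```

Run:
```python
from h import *
print(state()['opening'],row([565.5,145.1,340],101.1),row([565.5,145.1,323],101.1))
```

```text
0.10171559530121803 [20.84, 15.81, -0.0, 0.13, 0.1, 8.94] [20.84, 15.8, 1.7, 0.13, 0.1, 8.94]
```

Request:
arm_command(steps=[[2.5,1.9,0,0,0,2],[5,3.8,0,0,0,4],[7.5,5.7,0,0,0,6],[10,7.6,0,0,0,8],[12.5,9.5,0,0,0,8.9],[15,11.4,0,0,0,8.9],[17.5,13.3,0,0,0,8.9],[20,15.2,0,0,0,8.9],[20.8,15.8,0,0,0,8.9],[20.8,15.8,0.8,0,0,8.9],[20.8,15.8,1.5,0,0,8.9],[20.8,15.8,1.5,0,0,8.9]])

```text
t: 14.82
eef_pos: [565.0, 143.6, 321.5]
tcp_rot: [-3.138, 0.0, 1.765]
ft_force: [-0.1, -0.2, -0.6]
opening: 0.102
```

Run:
```python
from h import *
s=state();print(s['t'],s['eef_pos'],np.degrees(s['tcp_rot']),s['ft_force'],row([565.5,145.1,313],101.1))
im=read_camera('wrist');sc=read_camera('scene')
m=camera_model('scene');u,v=proj(m,[565,145,110]).astype(int)
a=cv2.resize(im[200:400,200:440,::-1],(480,400));b=cv2.resize(sc[v-50:v+30,u-32:u+32,::-1],(320,400),interpolation=cv2.INTER_CUBIC)
cv2.imwrite('pics/w7.png',np.hstack([a,b]));cv2.imwrite('pics/w7f.png',im[:,:,::-1])
```

```text
14.8167 [565.04597029 143.6206631  321.50110481] [-1.79771780e+02  2.95195018e-03  1.01099686e+02] [-0.14672248 -0.24509196 -0.63749952] [0.14, 0.08, 0.85, -0.23, 0.0, -0.0]
```

View pics/w7.png

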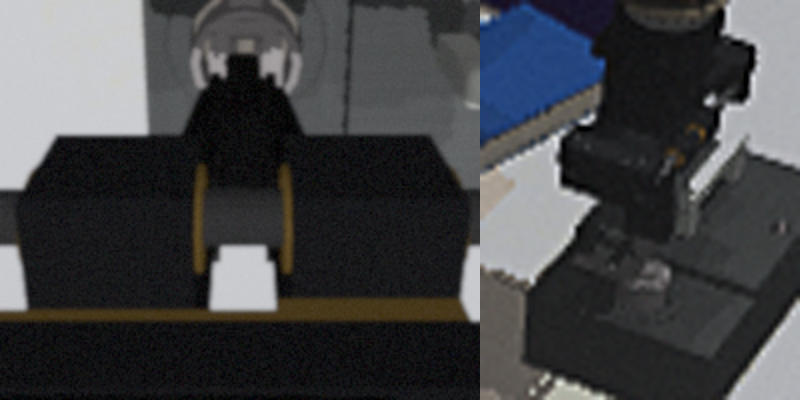

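The wrist crop shows the blade over the plug, centred to about 1 mm. The scene crop shows the lid seated. I'll descend to just above the mouth and let the arm settle.

Request:
arm_command(steps=[[0,0,0.4,0,0,0],[0,0,0.6,0,0,0],[0,0,0.6,0,0,0],[0,0,0.6,0,0,0]])

```text
t: 15.25
eef_pos: [565.6, 144.4, 318.0]
tcp_rot: [-3.142, 0.0, 1.765]
ft_force: [0.6, -0.5, -1.1]
opening: 0.106
```

Run:
```python
from h import *
s=state();print(s['eef_pos'],np.degrees(s['tcp_rot']),s['ft_force'],row([565.5,145.1,309],101.1))
```

```text
[565.64203918 144.39265014 318.02367605] [-1.79999861e+02  5.45534739e-03  1.01109965e+02] [ 0.58312009 -0.48527063 -1.06147529] [0.07, -0.0, 0.9, -0.0, 0.01, 0.01]
```

Request:
arm_command(steps=[[0.05,0,0.3,0,0,0],[0.05,0,0.6,0,0,0],[0.05,0,0.9,0,0,0],[0.05,0,1.2,0,0,0],[0.05,0,1.2,0,0,0],[0.05,0,1.2,0,0,0]])

```text
t: 15.75
eef_pos: [565.5, 145.2, 305.7]
tcp_rot: [-3.141, 0.0, 1.765]
ft_force: [-0.4, 1.3, 0.1]
opening: 0.108
```

Request:
arm_command(steps=[[0,0,0.1,0,0,4],[0,0,0.25,0,0,-4],[0,0,0.4,0,0,4],[0,0,0.55,0,0,-4],[0,0,0.7,0,0,4],[0,0,0.85,0,0,-4],[0,0,1.0,0,0,4],[0,0,1.15,0,0,-4],[0,0,1.3,0,0,4],[0,0,1.3,0,0,-4],[0,0,1.3,0,0,0],[0,0,1.3,0,0,0]])

```text
t: 16.75
eef_pos: [565.1, 145.2, 293.2]
tcp_rot: [-3.14, -0.0, 1.763]
ft_force: [-5.5, -0.5, 4.7]
opening: 0.105
```

Request:
arm_command(steps=[[0,0,0.15,0,0,4],[0,0,0.3,0,0,-4],[0,0,0.4,0,0,4],[0,0,0.5,0,0,-4],[0,0,0.6,0,0,4],[0,0,0.65,0,0,-4],[0,0,0.65,0,0,4],[0,0,0.65,0,0,0],[0,0,0.65,0,0,0]])

```text
t: 17.5
eef_pos: [565.4, 145.2, 287.1]
tcp_rot: [-3.141, 0.0, 1.768]
ft_force: [-4.1, -0.5, 6.6]
opening: 0.106
```

Request:
arm_command(steps=[[0,0,0.1,0,0,4],[0,0,0.15,0,0,-4],[0,0,0.15,0,0,4],[0,0,0.15,0,0,0],[0,0,0.15,0,0,0]])

```text
t: 17.92
eef_pos: [565.2, 145.2, 286.9]
tcp_rot: [3.141, 0.0, 1.768]
ft_force: [-8.7, -0.5, 21.4]
opening: 0.104
```

Run:
```python
from h import *
s=state();im=read_camera('wrist');sc=read_camera('scene');print(s['moment'],s['ft_force'],s['eef_pos'])
m=camera_model('scene');u,v=proj(m,[565,145,100]).astype(int)
a=cv2.resize(im[170:290,260:380,::-1],(400,400));b=cv2.resize(sc[v-40:v+40,u-40:u+40,::-1],(400,400),interpolation=cv2.INTER_CUBIC)
cv2.imwrite('pics/w8.png',np.hstack([a,b]))
```

```text
[-0.13393196  1.62134034 -0.02187107] [-8.70749089 -0.4763554  21.42590437] [565.23762111 145.21299752 286.91732726]
```

View pics/w8.png

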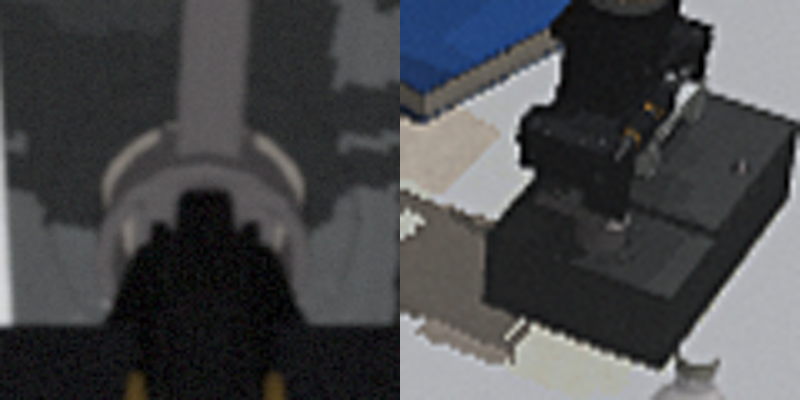

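The key stopped hard at TCP z 286.9 with 21 N, against 287.1 expected for home. The wrist crop shows the shoulder on the plug with the tab still at rest, and the scene crop shows the lid still flat. I'll relieve the side load, then turn clockwise (+z about the tool).

Request:
arm_command(steps=[[0,-0.07,-0.05,0,0,0],[0,-0.07,-0.05,0,0,0],[0,-0.07,-0.05,0,0,0]])

```text
t: 18.27
eef_pos: [564.9, 145.2, 287.0]
tcp_rot: [3.14, 0.0, 1.765]
ft_force: [-3.9, -1.0, 15.7]
opening: 0.099
```

Request:
arm_command(steps=[[0,0,0,0,0,5],[0,0,0,0,0,10],[0,0,0,0,0,15],[0,0,0,0,0,20],[0,0,0,0,0,25],[0,0,0,0,0,30],[0,0,0,0,0,35],[0,0,0,0,0,40],[0,0,0,0,0,45],[0,0,0,0,0,50],[0,0,0,0,0,50]])

```text
t: 19.18
eef_pos: [565.2, 144.9, 287.0]
tcp_rot: [3.14, -0.002, 0.887]
ft_force: [-2.6, -2.2, 14.0]
opening: 0.105
```

Request:
arm_command(steps=[[0,0,0,0,0,5],[0,0,0,0,0,10],[0,0,0,0,0,15],[0,0,0,0,0,20],[0,0,0,0,0,25],[0,0,0,0,0,30],[0,0,0,0,0,35],[0,0,0,0,0,40],[0,0,0,0,0,45],[0,0,0,0,0,49],[0,0,0,0,0,49],[0,0,0,0,0,49]])

```text
t: 20.18
eef_pos: [565.0, 144.8, 287.0]
tcp_rot: [3.141, -0.002, 0.037]
ft_force: [-3.9, -2.5, 15.0]
opening: 0.108
```

Run:
```python
from h import *
s=state();im=read_camera('wrist');sc=read_camera('scene');print(s['t'],s['moment'],s['ft_force'],s['eef_pos'],np.degrees(s['tcp_rot']))
m=camera_model('scene');u,v=proj(m,[555,200,100]).astype(int)
b=cv2.resize(sc[v-40:v+40,u-50:u+50,::-1],(400,320),interpolation=cv2.INTER_CUBIC)
a=cv2.resize(im[:,100:540,::-1],(352,320));cv2.imwrite('pics/w9.png',np.hstack([a,b]))
```

```text
20.1833 [-0.73505118  0.86692875  0.13655331] [-3.90016911 -2.45314522 14.96162274] [565.00322233 144.7997253  286.99269086] [ 1.79968352e+02 -1.01138513e-01  2.14117248e+00]
```

View pics/w9.png

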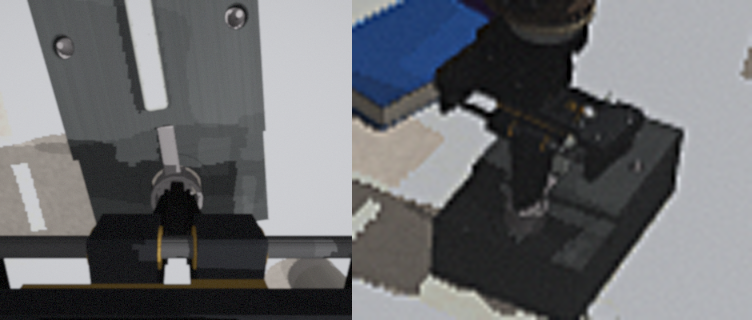

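The wrist view shows the latch tab, about (167,145), swung to point along +y over the lid's edge. Both pegs show through the lid, and the bar is undisturbed. I'll turn a little more, firmly onto the stop.

Request:
arm_command(steps=[[0,0,0,0,0,2],[0,0,0,0,0,4],[0,0,0,0,0,4],[0,0,0,0,0,4]])

```text
t: 20.62
eef_pos: [564.9, 144.8, 287.0]
tcp_rot: [3.141, -0.001, -0.032]
ft_force: [-5.1, -3.3, 15.5]
opening: 0.107
```

Run:
```python
from h import *
s=state();m=camera_model('wrist');im=read_camera('wrist')[:,:,::-1];cv2.imwrite('pics/w10.png',im)
print(s['t'],s['moment'],s['ft_force'],s['eef_pos'],np.degrees(s['tcp_rot']),s['opening'])
g=im.max(2);mk=np.zeros_like(g);y0,y1,x0,x1=155,212,285,325
mk[y0:y1,x0:x1]=g[y0:y1,x0:x1]>115
for c in blobs(mk,60):
    b=cv2.boxPoints(cv2.minAreaRect(c));b=b[np.argsort(b[:,1])];P=[ray(m,b[i:i+2].mean(0),83)[:2] for i in(0,2)];d=P[0]-P[1];print(b.tolist(),P,np.linalg.norm(d),'tab deg',np.degrees(np.arctan2(d[1],d[0])),'tip from plug',np.degrees(np.arctan2(*(P[0]-[565.3,145])[::-1])))
```

```text
20.6167 [-0.8388645   0.92884469  0.19277467] [-5.12656659 -3.32598932 15.4996143 ] [564.89308718 144.81689486 286.97384514] [ 1.79966273e+02 -8.24790177e-02 -1.82575636e+00] 0.10711815124973069
[[311.253662109375, 156.51707458496094], [291.8585205078125, 160.6731719970703], [322.8878173828125, 210.8097686767578], [303.49267578125, 214.9658660888672]] [array([556.38219656, 200.23105902]), array([561.84628684, 166.82711213])] 33.84789432977679 tab deg 99.28995065581077 tip from plug 99.17202092024992
```

The tab has swung from 191.1° to about 99.2°, 92° in all, so the plug is at its stop. The key is still home at z 287 with 15 N down, and still gripped. I'm handing in.

```bash
python3 -c "
from cell import *
print(job_done(),state()['t'])"
```

```text
the job is handed in; nothing more can be done
the job is handed in; nothing more can be done
```

The cash box is closed and locked. The lid is seated over both pegs and was let go. The key is home in the lock and turned clockwise to its stop, and the fingers still hold it there. I handed in at about 20.6 s of the 67 s allowed; no verdict was reported.

**Last checks**
- **Lid:** the last wrist picture viewed shows both pegs up through the lid's holes and the latch tab over the lid's edge.
- **Key:** it stopped hard at TCP height 287.0 mm, against 287.1 mm expected for fully home. The hold was about 15 N of downward push, with the jaw at about 10 mm on the bow.
- **Plug:** the tab swung about 92° while the tool turned about 103°, which is a quarter turn plus the key's play, allowing for measuring error.

**Disagreements**
- The rough top-camera peg estimate was 5 mm off in both x and y from the wrist camera. I used the wrist camera's value, and the lid went on without resistance.
- A side force of a few newtons remained on the key at the end.
- I did not measure the positions of the card reader, bottle and book at the end; no move was planned to touch them.

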